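# Gauge the depth of a probe pocket and hold the gauge level for reading

### The arm

A 6-joint arm with a two-finger parallel gripper is mounted at the origin on the work surface; the furniture and walls round the work are solid. World frame = base frame: x ahead of the robot, y to its left, z up, the work surface at z = 0. Lengths are in m, angles in degrees, forces in N, time in s.
With the tool pointing down it reaches from about 0.3 to 0.75 m from the base axis. Payload 8.5 kg.
Tool frame: the origin (TCP) lies midway between the tips of the shut fingers; the grasp point (between the pads) lies 19 mm behind it (env.hold_point_z is the distance from the TCP to the grasp point, in m); z points along the fingers, y is the line along which they close (so a half turn about z gives the same grasp; the last joint's range is limited). The gripper opens to 85 mm and grips with 20 to 120 N. Pads are 22 mm wide; open, the fingers measure 114 mm over their backs; the gripper's body (76 mm by 85 mm) begins 54 mm behind the grasp point. The pads swing forward as they close: fully open they stand 13 mm farther back than shut.
Start: joints at [-89.685, 21.807, 74.336, -0, 83.858, -12.336], TCP at [0.12, -0.537, 0.231] pointing down, gripper open.
Joint ranges: [-178.18, 178.18], [-50.72, 133.34], [12.68, 142.11], [-81.47, 261.47], [9.98, 163.14], [-165.26, 165.26]. Speed limits (degrees/s): [136.94, 136.94, 180, 180, 180, 180].

### API

Orientations are given as a 3x3 rotation matrix whose columns are the frame's x, y, z axes.
In Python, from rig import observe, get_image, camera_info, env gives the robot as it stands.
- The arm moves only by the tool drive_tool, never from a script. Its arguments are lists of equal length, an entry for each row: "offset": the shift along the tool's x, y, z in units of 40 mm (1.0 is 40 mm), a list of three; "turn": the turn, a rotation vector about the tool's x, y, z in units of 6 degrees (1.0 is 6 degrees), a list of three; "hand": the opening, from 0 (shut) to 1 (fully open). A call has exactly 10 rows; each row shifts and turns the commanded pose from where the row before left it, along the tool's axes as they then stand; what a row does not reach is not made up. A row lasts 1/8 s, in which the tool goes at most 62.5 mm and 10.7 degrees, less where a joint would pass 70% of its speed; a pose out of reach is approached as far as the arm can. A call is refused whole if a number of a shift passes 1 or a number of a turn 1, either way. A call with a gripper value outside its range is refused whole. The fingers move at their own pace and stop on an object; "newtons" is the grip in N (left out, the last holds). Time passes only in rows, so rows that do not move let the fingers close, or fill a call up. It gives the time, the measured TCP pose, the force, the opening and the grip force at its end, in the units of the state.
- observe(): the state, without advancing time (a new reading comes with each control period).
- get_image(name): name is "scene" or "top" or "wrist"; returns the picture (384x512x3 uint8, blue, green, red); there is no depth.
- camera_info(name): a dict with "fx", "fy", "cx", "cy" (pixels), "world_to_cam" (4x4, takes a point from world to camera coordinates). Camera axes: x right, y down, z forward; pixel columns grow to the right and rows downward; lengths in m; the calibration is good to about 2 mm. A picture is of the moment at which its call begins: read the wrist's pose just before it. camera_info takes no time and is no camera call; for the wrist camera it gives the pose at the moment of the call.
- env.close_job(): hands the job in; it is judged then, once.
The state is a dict: "time_s": time; "q": joint angles; "qvel": joint speeds; "joint_efforts": joint torques, N m; "position": TCP position; "tool_rot": TCP orientation; "ft_force": force on the tool from outside, world axes, zero at the start; "wrist_torque": the same for the moment, N m; "grip_width": finger opening in m; "gripper_force": force on a finger pad.
Only numpy, scipy, OpenCV 4.12 (cv2) and the standard library are available. Lean on these libraries where they do the work, as an engineer would, in place of code of your own. Each camera call takes 0.05 s, during which the arm holds its last target. There are 200 camera calls.

### The job

Seat the bored steel probe pocket in the sloping gauging cradle, closed end down against the stop and mouth uppermost, and let go of it. Take the depth gauge off its rest by the handle, push its rod into the pocket until the collar has stopped against the mouth and the tip is on the bottom of the bore, then draw it straight out without disturbing the collar. Finish holding the gauge still and level in the gripper, at least 20 cm above the bench, for the depth to be read (do not put it down or let go), with the pocket still seated and the other tools left where they lie.

Things in the scene. Friction and masses are not known exactly. Their poses are not given: they have to be found in the camera images.
- pocket_center (a point): Centre of the probe pocket: loose bright-steel square bar 34 x 34 x 90 mm, about 0.55 kg, with a round blind bore (15 mm wide, 60 mm deep) in the middle of one end, the mouth; the other end is closed. Starts lying flat on the bench, centre 17 mm up. Its x runs from the closed end (-45 mm) to the mouth (+45 mm), roughly to the robot's left at the start; y, z square to its sides.
- pocket_mouth (a point): Centre of the pocket's mouth (45 mm from its centre along its x). The bore runs from here 60 mm straight in along the pocket's -x; the edge of the bore has a small chamfer.
- nest: Sloping seat of the fixed cradle. Origin: middle of the seat floor at the end stop's face, 36 mm above the bench; x up the slope (35 deg above level, roughly to the robot's left), y level across, z square to the seat, up. Two saddles, 14 mm long, at x = 11 and 77 mm, each with two lugs: inside width 40 mm (3 mm play a side), 15 mm high, then lips flaring out to 25 mm high, 62 mm over all.
- gauge_handle (a point): Centre of the depth gauge's handle, a ridged round aluminium grip 22 mm thick and 90 mm long. The gauge is one straight tool, 210 mm, 0.2 kg; its x runs from tip to handle: tip at -165 mm, 10 mm steel rod with graduations to -45 mm, handle -45 to +45 mm (front 6 mm tapered). Starts level in its rest, axis 55 mm above the bench, tip roughly to the robot's right; grasp across the handle's middle.
- gauge_tip (a point): The gauge's tip (165 mm from the handle's centre along the gauge's -x), end of the 10 mm rod, with a 4 mm long cone.
- collar (a joint): Setting of the sliding collar on the gauge rod, in m: the collar's face towards the tip is 30 mm + this value from the tip (it starts between -8 and +15 mm, so 22 to 45 mm from the tip; pushed back by the mouth of a pocket 60 mm deep it reads +30 mm). Grows towards the handle; stopped at -30 and +75 mm. Friction of about 2.5 N holds the collar wherever it is pushed.
- collar_face (a point): Centre of the collar's face that looks to the tip. The collar is a dark-steel ring, 26 mm diameter, 14 mm long, round the rod, with a small thumb screw standing 21 mm out from the axis (up at the start).
- gauge_rest: The fixed rest of the gauge: origin on the bench below the handle's centre, x along the gauge from tip to handle. A 30 x 205 mm flat bar (top 10 mm up) with a 45-degree vee on a stem under the rod (x = -157 mm) and one under the handle's end (x = 37 mm, 10 mm long); vee tops at most 54 mm above the bench. Nothing stands between them, so the handle's middle is free on both sides.
- tape_measure: Bystander: yellow pocket tape measure, 35 x 100 x 64 mm, origin under its centre. Leave it.
- try_square: Bystander: steel try square, 190 x 110 x 16 mm, origin under its centre. Leave it.
- pin_spanner: Bystander: dark pin spanner, 40 x 128 x 12 mm, origin under its centre. Leave it.
- hex_bolt: Bystander: bright hexagon bolt lying down, 27 x 80 x 24 mm, origin under its centre. Leave it.
- gauge: The whole depth gauge; origin at the handle's centre, same axes as point gauge_handle.
- pocket: The whole pocket; origin at its centre, same axes as point pocket_center.
- nest_seat (a point): Where the pocket's centre lies when seated, x = 45, z = 17 mm in the nest (same axes): pocket x up the slope, any side underneath. Between the saddles (nest x = 18 to 70 mm) the sides are open for fingers: only a 20 mm wide spine, 6 mm below the seat, lies under the pocket there. End stop: 44 mm wide, 16 mm high, then a lip leaning back, top 26 mm above the seat.
- cradle: The fixed cradle that carries the nest: base plate 150 x 90 x 8 mm with four hexagon screw heads (13 mm up), and two narrow props; highest point (upper lugs) about 110 mm above the bench. Origin on the bench under the plate, 40 mm from the nest's origin up the slope; x the level direction of the slope.
There are look-alikes about, which are no part of the job. What is shaped like the pocket but blue or purple is not meant.

How it is judged (in metres and radians):
On the way, in this order (a step that is already met when the one before it is completed fails the run):
1. the pocket lies seated in the cradle's nest, closed end at the stop, mouth up the slope, and has been let go (x of pocket_center in the frame of nest between 0.04 and 0.055 m and y of pocket_center in the frame of nest between -0.006 and 0.006 m and z of pocket_center in the frame of nest between 0.013 and 0.021 m and angle between the x axis of pocket_center and the x axis of nest, either way round below 0.105 rad and x of pocket_mouth in the frame of nest above 0.08 m and contact force between pocket and the fingers below 0.2 N), for 0.2 s.
2. the gauge rod is in the pocket with its tip on the bottom of the bore and the collar against the mouth (x of gauge_tip in the frame of pocket_center between -0.019 and -0.0115 m and y of gauge_tip in the frame of pocket_center between -0.005 and 0.005 m and z of gauge_tip in the frame of pocket_center between -0.005 and 0.005 m and x of collar_face in the frame of pocket_center between 0.042 and 0.0485 m and x of pocket_center in the frame of nest between 0.04 and 0.055 m and y of pocket_center in the frame of nest between -0.006 and 0.006 m and z of pocket_center in the frame of nest between 0.013 and 0.021 m and angle between the x axis of pocket_center and the x axis of nest, either way round below 0.105 rad and x of pocket_mouth in the frame of nest above 0.08 m), for 0.15 s.
3. the gauge is drawn out of the pocket, the collar still at its setting (x of gauge_tip in the frame of pocket_center above 0.075 m and value of joint collar between 0.0265 and 0.0335 m), for 0.1 s.
At the end, for the whole second after the job is handed in: Gauge held still in the gripper, level within 8 deg, both ends over 17 cm above the bench, collar 60 mm from the tip within 3.5 mm; pocket let go in the nest, mouth up, within 6 mm of the stop, 6 mm of the middle line, 4 mm of the seat, in line within 6 deg (angle between gauge_handle's own x axis and vertical between 1.4308 and 1.7108 rad and height (world z) of each of gauge_tip, gauge_handle above 0.17 m and contact force between gauge and the fingers above 1 N and linear speed of gauge below 0.03 m/s and angular speed of gauge below 0.2 rad/s and contact force between gauge and pocket below 0.1 N and value of joint collar between 0.0265 and 0.0335 m and x of pocket_center in the frame of nest between 0.04 and 0.051 m and y of pocket_center in the frame of nest between -0.006 and 0.006 m and z of pocket_center in the frame of nest between 0.013 and 0.021 m and angle between the x axis of pocket_center and the x axis of nest, either way round below 0.105 rad and x of pocket_mouth in the frame of nest above 0.08 m and contact force between pocket and the fingers below 0.2 N); the arm keeps its last pose, push and grip.
It fails at once if a bystander (tape measure) is shifted by more than 3 cm (distance of tape_measure from where it was at the start of the episode above 0.03 m).
It fails at once if a bystander (try square) is shifted by more than 3 cm (distance of try_square from where it was at the start of the episode above 0.03 m).
It fails at once if a bystander (pin spanner) is shifted by more than 3 cm (distance of pin_spanner from where it was at the start of the episode above 0.03 m).
It fails at once if a bystander (hex bolt) is shifted by more than 3 cm (distance of hex_bolt from where it was at the start of the episode above 0.03 m).
It also fails if it takes over 58 s, if anything falls off the work surface, if the arm or the gripper's body presses on something with over 40 N, if the wrist force passes 120 N, or if a joint passes its speed limit or range.

## Working session

There is one attempt and no reset: what is moved stays moved. The work goes in short steps, Python scripts to look and compute and a tool call to move; the robot and the scene stay as the last step left them, time stands still between calls to the robot, and variables do not carry over. Pictures are saved under pics/ and viewed, at most 10 in all, crops included, and the job is handed in when it is done.

Besides the shell and the picture viewer there is one more tool, called by a JSON object that holds its "fn" and its "kwargs", one argument or row to a line. drive_tool: Moves the arm, as the interface text tells. Its arguments: {"type":"object","properties":{"offset":{"type":"array"},"turn":{"type":"array"},"hand":{"type":"array"},"newtons":{"type":"number"}},"required":["offset","turn","hand"]}

```bash
ls; mkdir -p pics
python3 - <<'E'
from rig import observe,get_image,camera_info,env
import cv2,numpy as np
s=observe();print(s['time_s'],s['position'],np.round(s['tool_rot'],3).tolist(),env.hold_point_z)
a=get_image("scene");b=get_image("top")
for n in("scene","top","wrist"):
  c=camera_info(n);M=np.array(c['world_to_cam']);print(n,c['fx'],c['fy'],c['cx'],c['cy'],(-M[:3,:3].T@M[:3,3]).round(3),M[:3,:3].round(3).tolist())
w=get_image("wrist")
cv2.imwrite("pics/s0.png",a);cv2.imwrite("pics/t0.png",b);cv2.imwrite("pics/w0.png",w)
E
```

```text
pics
0.0 [ 0.12045223 -0.53636631  0.23073561] [[0.976, 0.219, 0.0], [0.219, -0.976, 0.001], [0.0, -0.001, -1.0]] 0.0187
scene 457.03431570404433 457.03431570404433 258.88583151619184 193.4753808238845 [0.024 0.861 1.325] [[-0.866, -0.5, -0.004], [-0.375, 0.653, -0.658], [0.332, -0.568, -0.753]]
top 430.7340221436863 430.7340221436863 261.8107715860257 192.850440327246 [ 0.391 -0.061  1.436] [[-0.022, -1.0, -0.002], [-0.99, 0.022, -0.141], [0.141, -0.001, -0.99]]
wrist 273.2344234786477 273.2344234786477 257.45545917110906 191.0633886229199 [ 0.191 -0.521  0.373] [[0.218, -0.976, -0.002], [-0.936, -0.21, 0.284], [-0.277, -0.06, -0.959]]
```

View pics/t0.png

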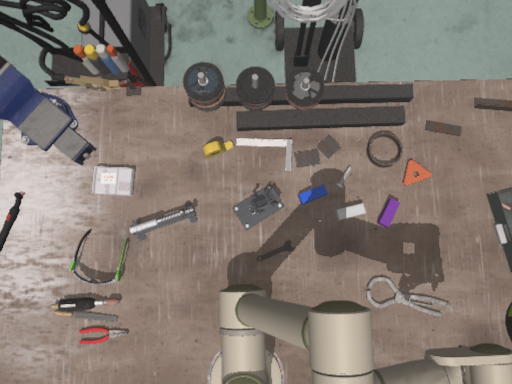

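View pics/s0.png

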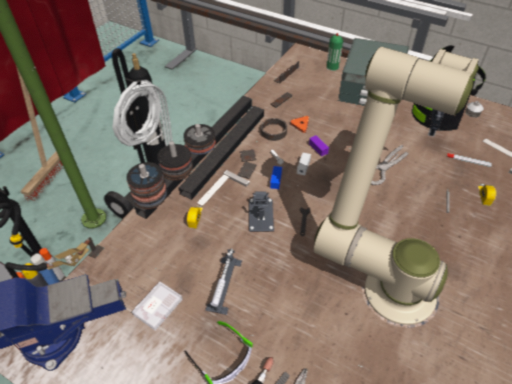

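The top view shows the gauge in its rest at (165,219), the cradle at (259,205), and three bar shapes: blue (313,195), purple (389,211) and a bright one at (352,212). The bright one fits the steel pocket because the other two are coloured. I'll confirm it in an enlarged crop.

```bash
cat > h.py <<'E'
from rig import observe,get_image,camera_info,env
import cv2,numpy as np
def cam(n):
    c=camera_info(n);M=np.array(c['world_to_cam']);return c,M
def ray(n,px,cm=None):
    c,M=cm or cam(n);d=np.array([(px[0]-c['cx'])/c['fx'],(px[1]-c['cy'])/c['fy'],1]);R=M[:3,:3]
    return -R.T@M[:3,3],R.T@d
def onz(n,px,z,cm=None):
    o,d=ray(n,px,cm);return o+d*(z-o[2])/d[2]
def proj(n,p,cm=None):
    c,M=cm or cam(n);q=M[:3,:3]@np.asarray(p)+M[:3,3];return np.array([c['fx']*q[0]/q[2]+c['cx'],c['fy']*q[1]/q[2]+c['cy']])
E
python3 - <<'E'
from h import *
t=cv2.imread('pics/t0.png')
A=cv2.resize(t[160:250,120:250],None,fx=3,fy=3,interpolation=cv2.INTER_CUBIC)
A=cv2.resize(t[165:245,120:280],None,fx=5,fy=5,interpolation=cv2.INTER_CUBIC)
B=cv2.resize(t[150:200+30,290:410],None,fx=800/120,fy=800/120,interpolation=cv2.INTER_CUBIC)[200:400+50]
v=np.vstack([cv2.resize(t[180:236,120:290],None,fx=800/170,fy=800/170,interpolation=cv2.INTER_CUBIC),cv2.resize(t[180:230,270:410],None,fx=800/140,fy=800/140,interpolation=cv2.INTER_CUBIC)])
print(v.shape);cv2.imwrite('pics/c1.png',v)
g=cv2.cvtColor(t,cv2.COLOR_BGR2HSV)
m=((g[...,1]<45)&(g[...,2]>135)).astype(np.uint8)
for c in cv2.findContours(m,cv2.RETR_EXTERNAL,cv2.CHAIN_APPROX_NONE)[0]:
  if cv2.contourArea(c)>60:
    r=cv2.minAreaRect(c);
    if 330<r[0][0]<375 and 190<r[0][1]<230:
      print(r, [onz('top',p,.034).round(4).tolist() for p in cv2.boxPoints(r)])
for n,p,z in(('gauge',(165,219),.055),('cradle',(259,205),.05),('blue',(313,195),.034),('purple',(389,211),.034),('bolt',(345,176),.01)):print(n,onz('top',p,z).round(3))
E
```

```text
(550, 800, 3)
((356.5, 211.5), (17.0, 21.0), 90.0) [[0.5503, -0.3385, 0.034], [0.5488, -0.4072, 0.034], [0.4931, -0.4041, 0.034], [0.4946, -0.3357, 0.034]]
gauge [0.509 0.249 0.055]
cradle [ 0.548 -0.053  0.05 ]
blue [ 0.579 -0.231  0.034]
purple [ 0.521 -0.478  0.034]
bolt [ 0.644 -0.344  0.01 ]
```

View pics/c1.png

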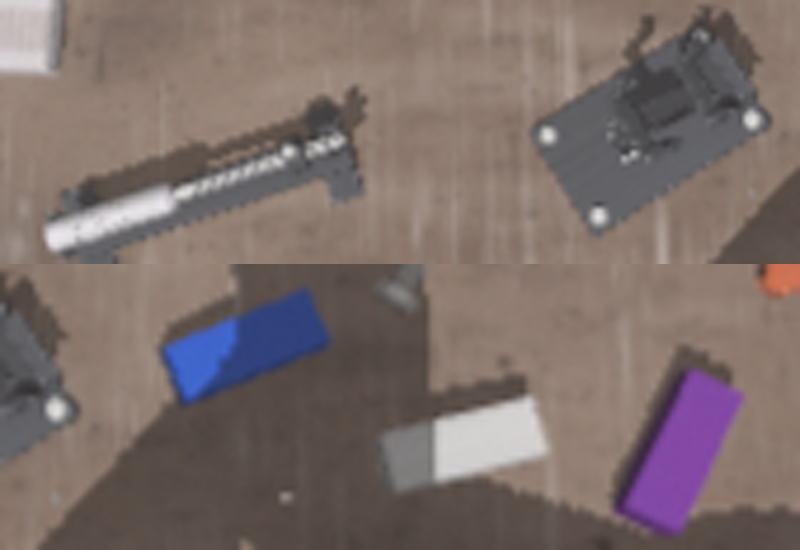

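The crop confirms the bright, uncoloured bar at (352,212) as the pocket; blue and purple are decoys. The gauge handle is on the left at (143,225), with the rod pointing right. I'll compute poses from the crop corners and refine them with the wrist camera.

Run:
```python
from h import *
s=observe()
def show(name,c):
  c=np.array(c);m=c.mean(0);print(name,m.round(4))
  return m
P=lambda x,y,z:onz('top',(270+x*.175,180+(y-264)*.175),z)
pc=[P(x,y,.034) for x,y in((380,435),(530,395),(548,453),(395,492))]
m=show('pocket',pc);d=(pc[0]+pc[3]-pc[1]-pc[2])/2;print('len',np.linalg.norm(d),'w',np.linalg.norm((pc[0]+pc[1]-pc[2]-pc[3])/2),'yaw',np.degrees(np.arctan2(d[1],d[0])))
G=lambda x,y,z:onz('top',(120+x*.2125,180+y*.2125),z)
k=[G(x,y,.008) for x,y in((533,130),(598,232),(770,120),(705,28))]
show('cradle plate',k);d=(k[0]+k[1]-k[2]-k[3])/2;print(np.linalg.norm(d),np.linalg.norm(k[0]-k[1]),np.degrees(np.arctan2(d[1],d[0])))
h0,h1,tp=G(47,238,.055),G(172,198,.055),G(344,140,.055)
d=h0-tp;print('gauge',h0.round(3),h1.round(3),tp.round(3),np.linalg.norm(d),np.linalg.norm(h0-h1),'yaw',np.degrees(np.arctan2(d[1],d[0])),'center',(h0-d/np.linalg.norm(d)*.045).round(3))
# camera in tool frame
c,M=cam('wrist');R=np.array(s['tool_rot']);o=-M[:3,:3].T@M[:3,3];print('cam in tool',R.T@(o-s['position']),(R.T@M[:3,:3].T).round(3).tolist())
```

```text
pocket [ 0.5222 -0.3537  0.034 ]
len 0.090131138273522 w 0.03407018301699244 yaw 103.27572607535623
cradle plate [ 0.5464 -0.0514  0.008 ]
0.14361242879561084 0.08573960235194962 120.7402906103805
gauge [0.475 0.361 0.055] [0.5   0.276 0.055] [0.537 0.159 0.055] 0.21141906034853017 0.08840584750297242 yaw 107.16887486426752 center [0.488 0.318 0.055]
cam in tool [ 0.07183125  0.00057122 -0.14225663] [[-0.001, -0.959, -0.284], [1.0, -0.001, -0.001], [0.001, -0.284, 0.959]]
```

```bash
cat >> h.py <<'E'
from scipy.spatial.transform import Rotation as Ro
def toolR(yaw,tilt=0):
    # tool x along yaw raised by tilt (deg), y level, z downward
    R=np.array([[1,0,0],[0,-1,0],[0,0,-1.]]);return (Ro.from_euler('z',yaw,degrees=True)*Ro.from_matrix(R)*Ro.from_euler('y',tilt,degrees=True)).as_matrix()
def plan(p1,R1,n,dec=2,smooth=True,start=None,verbose=True):
    s=observe();p=np.array(s['position']);R=np.array(s['tool_rot'])
    if start is not None: p,R=start
    p1=np.asarray(p1);rv=Ro.from_matrix(R.T@R1).as_rotvec(degrees=True);P0,R0=p.copy(),R.copy()
    off=[];tr=[]
    for i in range(1,n+1):
        f=i/n
        if smooth: f=f*.35+.65*(f*f*(3-2*f))
        Rt=R0@Ro.from_rotvec(rv*f,degrees=True).as_matrix();pt=P0+(p1-P0)*f
        o=(R.T@(pt-p)/.04).round(dec)+0.;t=(Ro.from_matrix(R.T@Rt).as_rotvec(degrees=True)/6).round(dec)+0.
        off.append(o.tolist());tr.append(t.tolist());p=p+R@o*.04;R=R@Ro.from_rotvec(t*6,degrees=True).as_matrix()
    print('max',np.abs(off).max(),np.abs(tr).max(),'resid',(p-p1).round(4),np.degrees(np.linalg.norm(Ro.from_matrix(R.T@R1).as_rotvec())).round(2))
    for k in range(0,n,10):
        print('off',str(off[k:k+10]).replace(' ',''));print('turn',str(tr[k:k+10]).replace(' ',''))
    return p,R
E
python3 - <<'E'
from h import *
plan([.522,-.354,.14],toolR(103.3),20)
E
```

```text
max 0.67 1.0 resid [-0.0002 -0.0002  0.0001] 0.03
off [[0.24,-0.05,0.05],[0.34,-0.06,0.07],[0.42,-0.05,0.09],[0.5,-0.03,0.1],[0.57,0.01,0.12],[0.62,0.06,0.13],[0.65,0.12,0.14],[0.67,0.19,0.14],[0.67,0.26,0.15],[0.64,0.34,0.15]]
turn [[0.0,0.0,-0.34],[0.0,0.0,-0.46],[0.0,0.0,-0.59],[0.0,0.0,-0.69],[0.0,0.0,-0.78],[0.0,0.0,-0.85],[0.0,0.0,-0.91],[0.0,0.0,-0.95],[0.0,0.0,-0.99],[0.0,-0.01,-0.99]]
off [[0.61,0.4,0.15],[0.56,0.46,0.15],[0.48,0.5,0.14],[0.42,0.51,0.14],[0.34,0.52,0.12],[0.27,0.5,0.12],[0.2,0.46,0.1],[0.14,0.41,0.09],[0.1,0.33,0.07],[0.05,0.23,0.05]]
turn [[0.0,0.0,-1.0],[0.0,0.0,-0.99],[0.0,0.0,-0.95],[0.0,0.0,-0.91],[0.0,0.0,-0.85],[-0.01,0.0,-0.78],[0.0,0.0,-0.69],[0.0,0.0,-0.58],[0.0,0.0,-0.47],[0.0,0.0,-0.34]]
```

{"fn": "drive_tool", "kwargs": {
  "offset": [
    [0.24,-0.05,0.05],
    [0.34,-0.06,0.07],
    [0.42,-0.05,0.09],
    [0.5,-0.03,0.1],
    [0.57,0.01,0.12],
    [0.62,0.06,0.13],
    [0.65,0.12,0.14],
    [0.67,0.19,0.14],
    [0.67,0.26,0.15],
    [0.64,0.34,0.15]
  ],
  "turn": [
    [0,0,-0.34],
    [0,0,-0.46],
    [0,0,-0.59],
    [0,0,-0.69],
    [0,0,-0.78],
    [0,0,-0.85],
    [0,0,-0.91],
    [0,0,-0.95],
    [0,0,-0.99],
    [0,0,-0.99]
  ],
  "hand": [1,1,1,1,1,1,1,1,1,1]
}}

```text
time_s: 1.4
position: [0.3228, -0.4443, 0.1854]
tool_rot: [[0.525, 0.851, 0.0], [0.851, -0.525, 0.0], [0.0, -0.0, -1.0]]
ft_force: [-0.4, 1.0, -0.9]
grip_width: 0.0857
gripper_force: 0.0
```

{"fn": "drive_tool", "kwargs": {
  "offset": [
    [0.61,0.4,0.15],
    [0.56,0.46,0.15],
    [0.48,0.5,0.14],
    [0.42,0.51,0.14],
    [0.34,0.52,0.12],
    [0.27,0.5,0.12],
    [0.2,0.46,0.1],
    [0.14,0.41,0.09],
    [0.1,0.33,0.07],
    [0.05,0.23,0.05]
  ],
  "turn": [
    [0,0,-1.0],
    [0,0,-0.99],
    [0,0,-0.95],
    [0,0,-0.91],
    [0,0,-0.85],
    [0,0,-0.78],
    [0,0,-0.69],
    [0,0,-0.58],
    [0,0,-0.47],
    [0,0,-0.34]
  ],
  "hand": [1,1,1,1,1,1,1,1,1,1]
}}

```text
time_s: 2.65
position: [0.5225, -0.354, 0.1403]
tool_rot: [[-0.233, 0.972, -0.0], [0.972, 0.233, 0.0], [0.0, -0.0, -1.0]]
ft_force: [-0.3, -0.7, -0.3]
grip_width: 0.085
gripper_force: 0.0
```

Run:
```python
from h import *
s=observe();cm=cam('wrist');w=get_image('wrist');cv2.imwrite('pics/w1.png',w)
print(s['time_s'],s['position'].round(4) if hasattr(s['position'],'round') else s['position'],Ro.from_matrix(toolR(103.3).T@np.array(s['tool_rot'])).as_rotvec(degrees=True))
h=cv2.cvtColor(w,cv2.COLOR_BGR2HSV)
print('expected corners',[proj('wrist',p,cm).round(0).tolist() for p in ([.522,-.354,.034],)])
print(h[170:260:15,200:330:15,1:].tolist()[0:6:2])
```

```text
2.65 [ 0.5225 -0.354   0.1403] [ 0.00461535  0.00614827 -0.16830828]
expected corners [[257.0, 189.0]]
[[[63, 146], [61, 151], [59, 160], [8, 204], [7, 206], [7, 205], [63, 118], [58, 154], [59, 148]], [[59, 152], [60, 158], [56, 164], [9, 205], [7, 206], [9, 190], [60, 153], [57, 160], [59, 150]], [[62, 161], [58, 163], [59, 159], [7, 205], [7, 207], [48, 153], [65, 106], [67, 103], [64, 104]]]
```

View pics/w1.png

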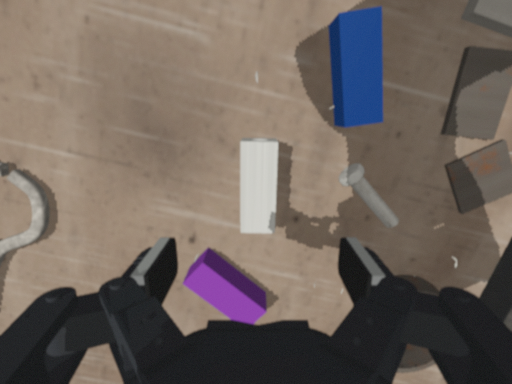

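The wrist view shows the pocket at (259,187) lying between the open fingers, mouth face at the top (259,139). The bolt at (365,195) and the purple block at (225,287) are clear of the fingers.

Run:
```python
from h import *
w=cv2.imread('pics/w1.png');cm=cam('wrist');h=cv2.cvtColor(w,cv2.COLOR_BGR2HSV)
m=((h[...,1]<30)&(h[...,2]>150)).astype(np.uint8)
for c in cv2.findContours(m,cv2.RETR_EXTERNAL,cv2.CHAIN_APPROX_NONE)[0]:
  if cv2.contourArea(c)>1500:
    r=cv2.minAreaRect(c);x,y,W,H=cv2.boundingRect(c);print(r,x,y,W,H)
    if 200<r[0][0]<300:
      for v in range(y-4,y+H+1,8): 
        row=np.where(m[v,220:300])[0]+220
        print(v,row.min() if len(row) else 0,row.max() if len(row) else 0)
print(h[130:160,250:270:3,2].tolist()[::2])
for e in(.045,-.045):
  for sd in(.017,-.017):
    d=toolR(103.3);p=np.array([.522,-.354,.034])+d[:,0]*e+d[:,1]*sd;print(e,sd,proj('wrist',p,cm).round(1))
```

```text
((259.0, 185.5), (95.0, 38.0), 90.0) 240 138 39 96
134 0 0
142 240 277
150 240 277
158 240 277
166 240 277
174 240 276
182 240 276
190 240 276
198 240 276
206 240 275
214 240 271
222 240 269
230 240 272
[[157, 155, 156, 159, 158, 156, 157], [158, 158, 160, 163, 160, 157, 157], [158, 160, 162, 165, 165, 160, 160], [155, 156, 160, 163, 163, 164, 161], [137, 151, 164, 170, 167, 159, 148], [144, 160, 173, 182, 180, 171, 148], [198, 198, 199, 198, 193, 196, 193], [205, 204, 205, 208, 204, 209, 205], [205, 203, 205, 208, 205, 208, 206], [204, 204, 205, 208, 205, 209, 206], [205, 205, 205, 208, 205, 209, 204], [204, 205, 205, 209, 205, 208, 204], [204, 204, 205, 208, 204, 208, 204], [205, 204, 205, 208, 205, 209, 205], [205, 204, 205, 209, 205, 208, 204]]
0.045 0.017 [275.7 141.5]
0.045 -0.017 [237.9 141.4]
-0.045 0.017 [273.7 233.1]
-0.045 -0.017 [239.4 233. ]
```

{"fn": "drive_tool", "kwargs": {
  "offset": [
    [0,0.01,0.15],
    [0,0,0.3],
    [0,0,0.4],
    [0,0,0.5],
    [0,0,0.5],
    [0,0,0.5],
    [0,0,0.4],
    [0,0,0.3],
    [0,0,0.2],
    [0,0,0.18]
  ],
  "turn": [
    [0,0,0],
    [0,0,0],
    [0,0,0],
    [0,0,0],
    [0,0,0],
    [0,0,0],
    [0,0,0],
    [0,0,0],
    [0,0,0],
    [0,0,0]
  ],
  "hand": [1,1,1,1,1,1,1,1,1,0.7],
  "newtons": 50
}}

```text
time_s: 3.95
position: [0.5224, -0.3545, 0.0031]
tool_rot: [[-0.23, 0.973, 0.0], [0.973, 0.23, -0.0], [-0.0, 0.0, -1.0]]
ft_force: [-0.7, -0.5, -0.2]
grip_width: 0.0701
gripper_force: 0.0
```

{"fn": "drive_tool", "kwargs": {
  "offset": [
    [0,0,0],
    [0,0,0],
    [0,0,0],
    [0,0,0],
    [0,0,0],
    [0,0,0],
    [0,0,0],
    [0,0,0],
    [0,0,-0.15],
    [0,0,-0.3]
  ],
  "turn": [
    [0,0,0],
    [0,0,0],
    [0,0,0],
    [0,0,0],
    [0,0,0],
    [0,0,0],
    [0,0,0],
    [0,0,0],
    [0,0,0],
    [0,0,0]
  ],
  "hand": [0.5,0.3,0,0,0,0,0,0,0,0],
  "newtons": 60
}}

```text
time_s: 5.2
position: [0.5214, -0.3537, 0.0205]
tool_rot: [[-0.23, 0.973, -0.003], [0.973, 0.23, 0.002], [0.003, -0.002, -1.0]]
ft_force: [0.4, -0.1, -7.2]
grip_width: 0.0331
gripper_force: 61.0
```

Run:
```python
from h import *
s=observe();R=np.array(s['tool_rot']);p=np.array(s['position'])
st=(p+R@[0,0,-.084],R)
plan([.591,-.127,.22],toolR(120.7),17,start=st)
```

```text
max 0.37 0.23 resid [-0.     -0.0001 -0.0002] 0.03
off [[0.14,0.08,-0.08],[0.2,0.12,-0.11],[0.25,0.15,-0.14],[0.29,0.18,-0.17],[0.32,0.22,-0.19],[0.35,0.23,-0.2],[0.36,0.26,-0.22],[0.36,0.28,-0.22],[0.37,0.28,-0.22],[0.35,0.29,-0.23]]
turn [[0.0,0.0,-0.08],[0.0,0.0,-0.11],[0.0,0.0,-0.14],[0.0,-0.01,-0.17],[0.0,0.0,-0.19],[0.0,0.0,-0.21],[-0.01,0.0,-0.21],[0.0,0.0,-0.23],[0.0,-0.01,-0.22],[0.0,0.0,-0.23]]
off [[0.33,0.3,-0.21],[0.31,0.28,-0.21],[0.28,0.26,-0.18],[0.25,0.25,-0.17],[0.2,0.21,-0.14],[0.16,0.16,-0.12],[0.11,0.12,-0.07]]
turn [[0.0,0.0,-0.21],[0.0,0.0,-0.21],[0.0,-0.01,-0.19],[0.0,0.0,-0.16],[0.0,0.0,-0.15],[0.0,0.0,-0.11],[-0.01,0.0,-0.08]]
```

{"fn": "drive_tool", "kwargs": {
  "offset": [
    [0,0,-0.6],
    [0,0,-0.8],
    [0,0,-0.7],
    [0.14,0.08,-0.08],
    [0.2,0.12,-0.11],
    [0.25,0.15,-0.14],
    [0.29,0.18,-0.17],
    [0.32,0.22,-0.19],
    [0.35,0.23,-0.2],
    [0.36,0.26,-0.22]
  ],
  "turn": [
    [0,0,0],
    [0,0,0],
    [0,0,0],
    [0,0,-0.08],
    [0,0,-0.11],
    [0,0,-0.14],
    [0,0,-0.17],
    [0,0,-0.19],
    [0,0,-0.21],
    [0,0,-0.21]
  ],
  "hand": [0,0,0,0,0,0,0,0,0,0]
}}

```text
time_s: 6.45
position: [0.549, -0.2658, 0.1504]
tool_rot: [[-0.343, 0.939, 0.0], [0.939, 0.343, 0.0], [0.0, 0.0, -1.0]]
ft_force: [0.3, -0.8, -7.6]
grip_width: 0.0329
gripper_force: 61.2
```

{"fn": "drive_tool", "kwargs": {
  "offset": [
    [0.36,0.28,-0.22],
    [0.37,0.28,-0.22],
    [0.35,0.29,-0.23],
    [0.33,0.3,-0.21],
    [0.31,0.28,-0.21],
    [0.28,0.26,-0.18],
    [0.25,0.25,-0.17],
    [0.2,0.21,-0.14],
    [0.16,0.16,-0.12],
    [0.11,0.12,-0.07]
  ],
  "turn": [
    [0,0,-0.23],
    [0,0,-0.22],
    [0,0,-0.23],
    [0,0,-0.21],
    [0,0,-0.21],
    [0,0,-0.19],
    [0,0,-0.16],
    [0,0,-0.15],
    [0,0,-0.11],
    [0,0,-0.08]
  ],
  "hand": [0,0,0,0,0,0,0,0,0,0]
}}

```text
time_s: 7.7
position: [0.5916, -0.127, 0.2208]
tool_rot: [[-0.511, 0.859, 0.0], [0.859, 0.511, -0.0], [-0.0, 0.0, -1.0]]
ft_force: [-0.3, 0.6, -6.5]
grip_width: 0.0329
gripper_force: 61.2
```

Run:
```python
from h import *
import pickle
s=observe();cm=cam('wrist');w=get_image('wrist');cv2.imwrite('pics/w2.png',w);pickle.dump((s,cm),open('w2.pkl','wb'))
print(s['time_s'],s['position'],s['gripper_force'])
v=cv2.resize(w[0:230,90:400],(800,594),interpolation=cv2.INTER_CUBIC);cv2.imwrite('pics/w2c.png',v)
```

```text
7.7 [ 0.5915541  -0.12704794  0.22076382] 61.19302215054631
```

View pics/w2c.png

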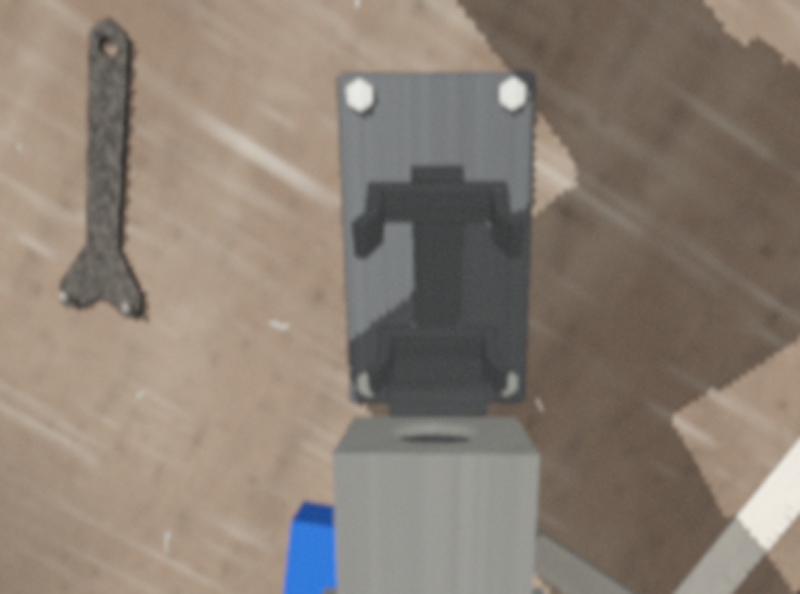

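The view shows the pocket in hand, bore mouth uppermost at the top end (crop 437,437). The cradle plate corners are at crop (338,73), (535,73), (350,402), (525,402), the spine is at columns 412–463, and the upper lugs are at (368,215) and (508,215).

Run:
```python
from h import *
import pickle
s,cm=pickle.load(open('w2.pkl','rb'))
f=lambda x,y,z:onz('wrist',(90+x*.3875,y*.3872),z,cm)
k=[f(338,73,.008),f(535,73,.008),f(525,402,.008),f(350,402,.008)]
sc=[f(360,95,.013),f(512,94,.013),f(510,383,.013),f(364,383,.013)]
for q in(k,sc):
  c=np.mean(q,0);d=(q[0]+q[1]-q[2]-q[3])/2;e=(q[0]+q[3]-q[1]-q[2])/2
  print(c.round(4),np.linalg.norm(d[:2]),np.linalg.norm(e[:2]),np.degrees(np.arctan2(d[1],d[0])),np.degrees(np.arctan2(e[1],e[0]))+90-0)
c=np.mean(k,0);d=(k[0]+k[1]-k[2]-k[3]);d[2]=0;d/=np.linalg.norm(d);y=np.cross([0,0,1],d)
S,C=np.sin(np.radians(35)),np.cos(np.radians(35));nx=d*C+np.array([0,0,S]);nz=np.cross(nx,y)
cr=lambda p:(lambda u:((u[0]-90)/.3875,u[1]/.3872))(proj('wrist',p,cm))
for off in(.04,.0328):
  o=c-d*off;o[2]=.036
  print(off,o.round(4))
  for nm,(a,b,z) in dict(spine_end=(84,10,-6),spineL=(45,10,-6),spineR=(45,-10,-6),lipLu=(84,31,25),lipLd=(70,31,25),lipRu=(84,-31,25),lipRd=(70,-31,25),lug_in_u=(84,20,15),seat_u=(84,20,0),seat_d=(70,20,0),lowlipL=(18,31,25),lowlipR=(18,-31,25),stoptop=(-2,22,26)).items():
    print(nm,np.round(cr(o+(nx*a+y*b+nz*z)/1000)),end=' ')
  print()
```

```text
[ 0.5478 -0.0498  0.008 ] 0.14739266238095336 0.08821982944560741 120.99510988637041 -59.300860333146375
[ 0.5475 -0.0497  0.013 ] 0.12743497159731698 0.06982646315235133 121.01225891740268 -59.13849752653806
0.04 [ 0.5684 -0.0841  0.036 ]
spine_end [411. 145.] spineL [413. 241.] spineR [462. 241.] lipLu [347. 189.] lipLd [351. 227.] lipRu [530. 188.] lipRd [526. 226.] lug_in_u [381. 174.] seat_u [383. 153.] seat_d [385. 190.] lowlipL [363. 343.] lowlipR [514. 342.] stoptop [387. 381.] 
0.0328 [ 0.5647 -0.0779  0.036 ]
spine_end [411. 123.] spineL [413. 222.] spineR [462. 222.] lipLu [347. 165.] lipLd [351. 205.] lipRu [531. 164.] lipRd [527. 204.] lug_in_u [381. 151.] seat_u [382. 131.] seat_d [385. 169.] lowlipL [363. 325.] lowlipR [514. 324.] stoptop [387. 364.]
```

Run:
```python
from h import *
w=cv2.imread('pics/w2.png')
v=cv2.resize(w[55:165,210:310],(720,594*792//594 if 0 else 600),interpolation=cv2.INTER_CUBIC)
v=np.clip(v.astype(float)*2.2,0,255).astype(np.uint8)
cv2.imwrite('pics/w2d.png',v)
```

```text
(no output)
```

View pics/w2d.png

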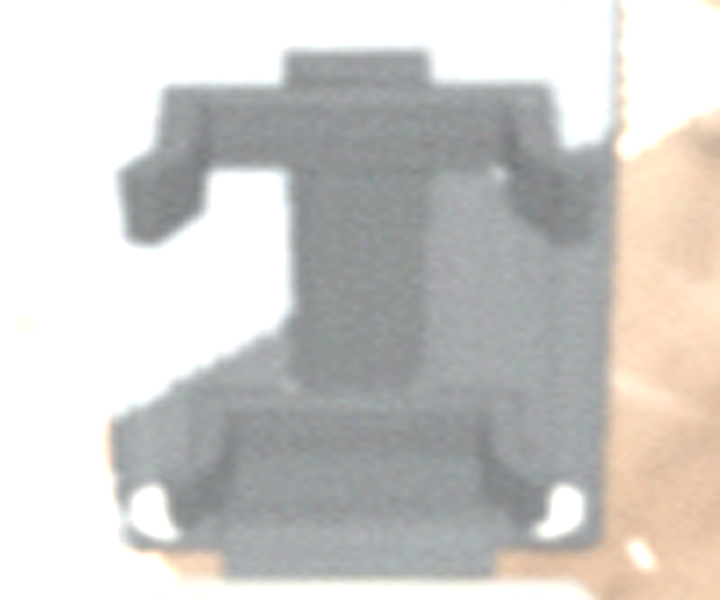

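Run:
```python
from h import *
import pickle
from scipy.optimize import least_squares
s,cm=pickle.load(open('w2.pkl','rb'))
q=lambda x,y:np.array([210+x*100/720,55+y*110/600])
S,C=np.sin(np.radians(35)),np.cos(np.radians(35))
F=[((70,20,0),(205,165),1,1),((70,-20,0),(505,165),1,1),((84,0,0),(357,89),0,1),((84,31,25),(120,175),0,1),((70,31,25),(128,236),0,1),((45,10,-6),(292,300),1,0),((45,-10,-6),(424,300),1,0),((84,10,-6),(285,50),1,0),((84,-10,-6),(430,50),1,0)]
def fr(t):
  d=np.array([np.cos(t[2]),np.sin(t[2]),0]);y=np.cross([0,0,1],d);nx=d*C+np.array([0,0,S]);return np.array([t[0],t[1],.036]),np.c_[nx,y,np.cross(nx,y)]
def res(t):
  o,R=fr(t);r=[]
  for a,b,u,v in F:
    e=proj('wrist',o+R@np.array(a)/1000,cm)-q(*b);r+= [e[0]*u,e[1]*v]
  return r
r=least_squares(res,[.57,-.09,2.11],x_scale=[.01,.01,.05]);t=r.x
print(t[:2],np.degrees(t[2]));print(np.round(r.fun,1))
c=np.array([.5477,-.04975]);print('level dist to plate centre',np.linalg.norm(c-t[:2]),'lateral',np.cross(c-t[:2],[np.cos(t[2]),np.sin(t[2])]))
o,R=fr(t)
for z in(0,16,26):
  for x in(0,-6,-12):print(z,x,((proj('wrist',o+R@np.array([x,0,z])/1000,cm)[1]-55)*6/1.1).round(),end=' ')
```

```text
[ 0.57350916 -0.09332391] 120.79385809500639
[ 0.8 -0.1 -0.2 -0.2  0.   0.  -0.  -1.3 -0.   1.5 -0.5 -0.  -0.1 -0.
 -0.4  0.   0.4  0. ]
level dist to plate centre 0.0506438367625679 lateral 0.00013724712253094726
0 0 463.0 0 -6 484.0 0 -12 505.0 16 0 514.0 16 -6 535.0 16 -12 555.0 26 0 547.0 26 -6 568.0 26 -12 588.0 <stdin>:17: DeprecationWarning: Arrays of 2-dimensional vectors are deprecated. Use arrays of 3-dimensional vectors instead. (deprecated in NumPy 2.0)
```

```bash
cat >> h.py <<'E'
NO=np.array([.5735,-.0933,.036]);NY=120.8
_d=np.array([np.cos(np.radians(NY)),np.sin(np.radians(NY)),0]);_s=np.sin(np.radians(35));_c=np.cos(np.radians(35))
NX=_d*_c+np.array([0,0,_s]);NYv=np.cross([0,0,1],_d);NR=np.c_[NX,NYv,np.cross(NX,NYv)]
def nest(a):return NO+NR@np.array(a)/1000
def innest(p):return NR.T@(np.asarray(p)-NO)*1000
E
python3 - <<'E'
from h import *
import pickle
s,cm=pickle.load(open('w2.pkl','rb'));p=np.array(s['position']);R=np.array(s['tool_rot'])
ztop=p[2]+.0309
a=[R.T@(onz('wrist',(90+x*.3875,452*.3872),ztop,cm)-p) for x in(335,540)];print('mouth top corners in tool',np.round(a,4))
pc=np.array([.0006,0,-.0139])
T=toolR(NY,35)
st=plan(nest([49,0,65])-T@pc,T,10)
st=plan(nest([48,0,17.5])-T@pc,T,10,start=st,dec=3)
print(st[0])
E
```

```text
mouth top corners in tool [[ 0.0459 -0.0162 -0.0309]
 [ 0.0459  0.0169 -0.0309]]
max 0.41 0.77 resid [ 0.     -0.0001  0.0002] 0.04
off [[0.06,0.0,0.15],[0.1,0.0,0.25],[0.1,0.01,0.32],[0.1,0.0,0.38],[0.07,0.01,0.4],[0.03,0.0,0.41],[0.01,0.0,0.38],[-0.03,0.01,0.34],[-0.03,0.0,0.26],[-0.03,0.0,0.16]]
turn [[0.0,0.31,0.0],[0.0,0.49,0.0],[0.0,0.63,0.0],[0.0,0.72,0.0],[0.0,0.77,0.0],[0.0,0.76,0.0],[0.0,0.72,0.0],[0.01,0.63,0.0],[0.0,0.49,0.0],[0.0,0.31,0.0]]
max 0.157 0.001 resid [ 0. -0.  0.] 0.0
off [[-0.001,0.0,0.063],[-0.002,0.0,0.101],[-0.003,0.0,0.129],[-0.003,0.001,0.147],[-0.004,0.0,0.156],[-0.003,0.0,0.157],[-0.003,0.0,0.147],[-0.003,0.0,0.128],[-0.002,0.0,0.101],[-0.002,0.0,0.063]]
turn [[0.0,0.0,0.0],[-0.001,0.001,0.0],[0.0,0.0,0.0],[-0.001,0.001,0.0],[0.0,0.0,0.0],[-0.001,0.001,0.0],[0.0,0.001,0.0],[-0.001,0.0,0.0],[0.0,0.0,0.0],[0.0,0.001,0.0]]
[ 0.55467879 -0.06174378  0.06613949]
```

{"fn": "drive_tool", "kwargs": {
  "offset": [
    [0.06,0,0.15],
    [0.1,0,0.25],
    [0.1,0.01,0.32],
    [0.1,0,0.38],
    [0.07,0.01,0.4],
    [0.03,0,0.41],
    [0.01,0,0.38],
    [-0.03,0.01,0.34],
    [-0.03,0,0.26],
    [-0.03,0,0.16]
  ],
  "turn": [
    [0,0.31,0],
    [0,0.49,0],
    [0,0.63,0],
    [0,0.72,0],
    [0,0.77,0],
    [0,0.76,0],
    [0,0.72,0],
    [0,0.63,0],
    [0,0.49,0],
    [0,0.31,0]
  ],
  "hand": [0,0,0,0,0,0,0,0,0,0]
}}

```text
time_s: 9.0
position: [0.5678, -0.0854, 0.1046]
tool_rot: [[-0.418, 0.86, -0.294], [0.703, 0.511, 0.495], [0.575, -0.0, -0.818]]
ft_force: [1.0, -0.6, -6.5]
grip_width: 0.0332
gripper_force: 61.2
```

Run:
```python
from h import *
s=observe();cm=cam('wrist');w=get_image('wrist')
p=np.array(s['position']);R=np.array(s['tool_rot']);pc=np.array([.0007,0,-.0139])
print('pocket in nest',innest(p+R@pc).round(1),Ro.from_matrix(toolR(NY,35).T@R).as_rotvec(degrees=True).round(2))
a=get_image('top');b=get_image('scene')
W=cv2.resize(w,(533,400));c=proj('top',nest([45,0,17]));x,y=c.astype(int);A=cv2.resize(a[y-25:y+25,x-33:x+33],(528,400),interpolation=cv2.INTER_CUBIC)
v=np.hstack([cv2.resize(w,(400,300)),cv2.resize(A,(400,300))])
c=proj('scene',nest([45,0,17]));x,y=c.astype(int);B=cv2.resize(b[y-38:y+37,x-50:x+50],(400,300),interpolation=cv2.INTER_CUBIC)
v=np.vstack([v,np.hstack([B,np.zeros_like(B)])]);cv2.imwrite('pics/w3.png',v)
st=plan(nest([48,0,17.5])-toolR(NY,35)@pc,toolR(NY,35),10)
```

```text
pocket in nest [47.9  0.8 64.5] [-0.05  0.12  0.08]
max 0.16 0.01 resid [-0.      0.0001  0.0001] 0.03
off [[0.0,0.0,0.06],[0.0,0.0,0.1],[0.0,0.0,0.13],[0.0,0.01,0.15],[0.0,0.0,0.15],[0.0,0.0,0.16],[0.0,0.0,0.15],[0.0,0.01,0.13],[0.0,0.0,0.1],[0.0,0.0,0.06]]
turn [[0.0,0.0,0.0],[0.0,0.0,0.0],[0.0,0.0,0.0],[0.0,0.0,0.0],[0.0,0.0,-0.01],[0.01,0.0,0.0],[0.0,0.0,0.0],[0.0,0.0,0.0],[0.0,0.0,0.0],[0.0,0.0,0.0]]
```

View pics/w3.png

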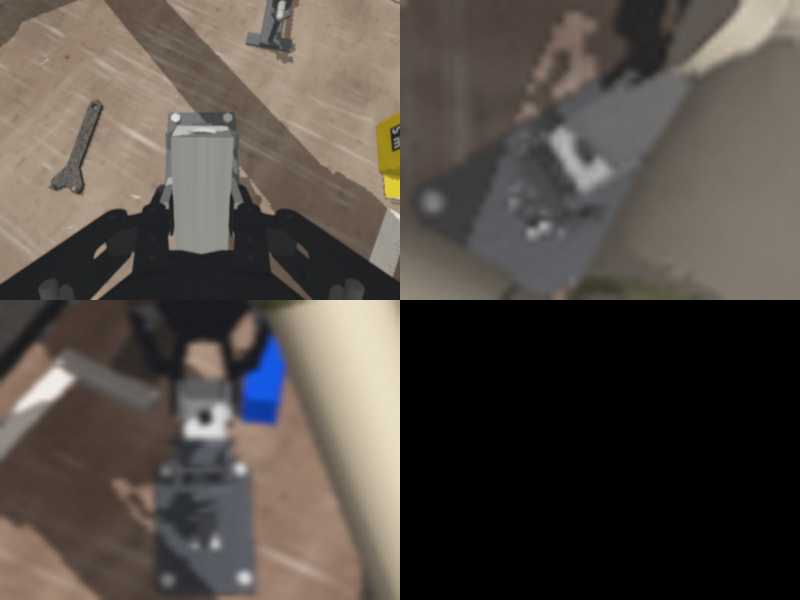

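The pocket is held in line over the cradle, with its mouth showing in the top-camera and scene crops and the bystanders clear. Lowering it now.

{"fn": "drive_tool", "kwargs": {
  "offset": [
    [0,0,0.06],
    [0,0,0.1],
    [0,0,0.13],
    [0,0.01,0.15],
    [0,0,0.15],
    [0,0,0.16],
    [0,0,0.15],
    [0,0.01,0.13],
    [0,0,0.1],
    [0,0,0.05]
  ],
  "turn": [
    [0,0,0],
    [0,0,0],
    [0,0,0],
    [0,0,0],
    [0,0,0],
    [0,0,0],
    [0,0,0],
    [0,0,0],
    [0,0,0],
    [0,0,0]
  ],
  "hand": [0,0,0,0,0,0,0,0,0,0]
}}

```text
time_s: 10.4
position: [0.5548, -0.0619, 0.0669]
tool_rot: [[-0.419, 0.86, -0.292], [0.705, 0.511, 0.493], [0.573, 0.0, -0.82]]
ft_force: [0.4, -3.4, 2.6]
grip_width: 0.033
gripper_force: 62.6
```

Run:
```python
from h import *
s=observe();p=np.array(s['position']);R=np.array(s['tool_rot']);pc=np.array([.0007,0,-.0139])
print(innest(p+R@pc).round(1),Ro.from_matrix(toolR(NY,35).T@R).as_rotvec(degrees=True).round(2),'F nest',(NR.T@np.array(s['ft_force'])).round(1),s['wrist_torque'])
```

```text
[48.3 -0.  18.3] [-0.06 -0.04  0.06] F nest [-1.   1.4  4. ] [-0.66040012  0.04949932  0.17189465]
```

{"fn": "drive_tool", "kwargs": {
  "offset": [
    [0,0,-0.01],
    [-0.02,0,0],
    [-0.02,0,0],
    [-0.02,0,0],
    [-0.02,0,0],
    [0,0,0],
    [0,0,0],
    [0,0,0],
    [0,0,0],
    [0,0,0]
  ],
  "turn": [
    [0,0,0],
    [0,0,0],
    [0,0,0],
    [0,0,0],
    [0,0,0],
    [0,0,0],
    [0,0,0],
    [0,0,0],
    [0,0,0],
    [0,0,0]
  ],
  "hand": [0,0,0,0,0,0,0,0,0,0]
}}

```text
time_s: 11.65
position: [0.5562, -0.0642, 0.0651]
tool_rot: [[-0.418, 0.86, -0.293], [0.704, 0.511, 0.493], [0.573, 0.0, -0.819]]
ft_force: [-0.6, -0.1, -6.5]
grip_width: 0.0332
gripper_force: 61.3
```

Run:
```python
from h import *
s=observe();p=np.array(s['position']);R=np.array(s['tool_rot']);pc=np.array([.0007,0,-.0139])
print(innest(p+R@pc).round(1),'F nest',(NR.T@np.array(s['ft_force'])).round(1))
```

```text
[45.1  0.  18.4] F nest [-3.5  0.6 -5.4]
```

{"fn": "drive_tool", "kwargs": {
  "offset": [
    [-0.02,0,0],
    [-0.02,0,0],
    [0,0,0],
    [0,0,0.02],
    [0,0,0.01],
    [0,0,0],
    [0,0,0],
    [0,0,0],
    [0,0,0],
    [0,0,0]
  ],
  "turn": [
    [0,0,0],
    [0,0,0],
    [0,0,0],
    [0,0,0],
    [0,0,0],
    [0,0,0],
    [0,0,0],
    [0,0,0],
    [0,0,0],
    [0,0,0]
  ],
  "hand": [0,0,0,0,0,0,0,0,0,0]
}}

```text
time_s: 12.9
position: [0.5564, -0.0646, 0.0647]
tool_rot: [[-0.419, 0.859, -0.293], [0.704, 0.511, 0.493], [0.574, 0.001, -0.819]]
ft_force: [-3.8, 2.4, 8.2]
grip_width: 0.0329
gripper_force: 62.5
```

Run:
```python
from h import *
s=observe();p=np.array(s['position']);R=np.array(s['tool_rot']);pc=np.array([.0007,0,-.0139])
print(innest(p+R@pc).round(1),'F nest',(NR.T@np.array(s['ft_force'])).round(1))
```

```text
[44.5 -0.  18.3] F nest [7.9 2.  4.4]
```

{"fn": "drive_tool", "kwargs": {
  "offset": [
    [0,0,0],
    [0,0,0],
    [0,0,0],
    [0,0,0],
    [0,0,-0.2],
    [0,0,-0.5],
    [0,0,-0.8],
    [0,0,-1],
    [0,0,-1],
    [0,0,-0.8]
  ],
  "turn": [
    [0,0,0],
    [0,0,0],
    [0,0,0],
    [0,0,0],
    [0,0,0],
    [0,0,0],
    [0,0,0],
    [0,0,0],
    [0,0,0],
    [0,0,0]
  ],
  "hand": [0.6,0.8,1,1,1,1,1,1,1,1]
}}

```text
time_s: 14.15
position: [0.6073, -0.1506, 0.206]
tool_rot: [[-0.419, 0.86, -0.291], [0.705, 0.51, 0.492], [0.572, 0.001, -0.82]]
ft_force: [0.5, 0.1, -0.3]
grip_width: 0.0852
gripper_force: 0.0
```

Run:
```python
from h import *
import pickle
s=observe();cm=cam('wrist');w=get_image('wrist');pickle.dump((s,cm),open('w4.pkl','wb'));cv2.imwrite('pics/w4.png',w)
p=np.array(s['position']);print(p,s['q'],innest(p))
n=lambda a:nest(np.array(a)+[-.5,0,1.3])
for a in((90,17,34),(90,-17,34),(90,0,17),(0,17,34),(0,-17,34)):print(a,proj('wrist',n(a),cm).round(0))
cv2.imwrite('pics/w4c.png',cv2.resize(w[:, 106:406],(600,768))[:600])
plan([.488,.318,.20],toolR(107.2),20)
```

```text
[ 0.60725528 -0.15060521  0.20601073] [-31.30058394  44.24625915  44.87840147  18.32824823 121.1467512
 -56.72188657] [ 43.03478329   0.34829015 177.41149925]
(90, 17, 34) [241. 136.]
(90, -17, 34) [274. 136.]
(90, 0, 17) [258. 134.]
(0, 17, 34) [243. 218.]
(0, -17, 34) [273. 217.]
max 0.76 0.38 resid [-0.0002  0.0001  0.    ] 0.04
off [[0.21,0.08,0.15],[0.3,0.1,0.21],[0.37,0.13,0.25],[0.45,0.14,0.29],[0.52,0.16,0.31],[0.59,0.16,0.32],[0.63,0.16,0.32],[0.68,0.17,0.32],[0.71,0.15,0.3],[0.74,0.15,0.28]]
turn [[-0.01,-0.13,0.05],[-0.02,-0.18,0.07],[-0.03,-0.22,0.08],[-0.03,-0.26,0.1],[-0.03,-0.3,0.11],[-0.04,-0.32,0.12],[-0.04,-0.35,0.14],[-0.04,-0.36,0.13],[-0.04,-0.37,0.14],[-0.04,-0.38,0.15]]
off [[0.75,0.13,0.24],[0.76,0.12,0.22],[0.73,0.11,0.18],[0.72,0.09,0.14],[0.67,0.07,0.11],[0.61,0.06,0.08],[0.55,0.04,0.06],[0.47,0.03,0.03],[0.38,0.03,0.02],[0.27,0.01,0.01]]
turn [[-0.05,-0.38,0.14],[-0.04,-0.38,0.14],[-0.04,-0.36,0.14],[-0.04,-0.35,0.13],[-0.03,-0.32,0.13],[-0.04,-0.3,0.11],[-0.03,-0.26,0.1],[-0.02,-0.22,0.08],[-0.02,-0.18,0.07],[-0.02,-0.13,0.05]]
```

View pics/w4c.png

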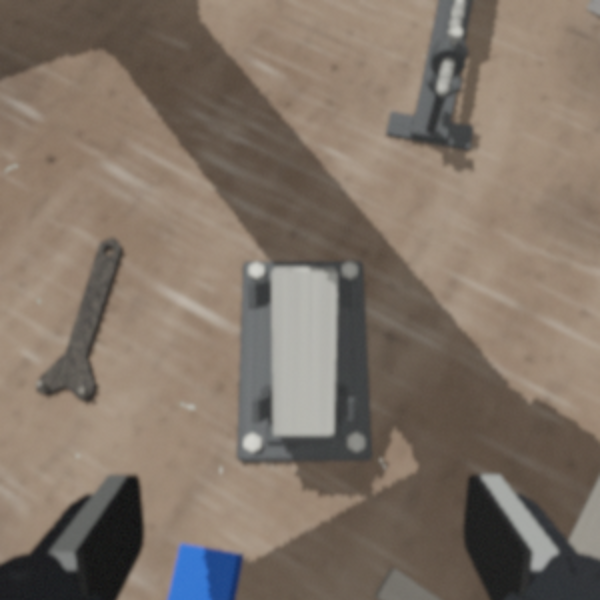

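The pocket sits seated in the cradle (px 241–274 wide, rows 132–218), as predicted. Next, the gauge.

{"fn": "drive_tool", "kwargs": {
  "offset": [
    [0.21,0.08,0.15],
    [0.3,0.1,0.21],
    [0.37,0.13,0.25],
    [0.45,0.14,0.29],
    [0.52,0.16,0.31],
    [0.59,0.16,0.32],
    [0.63,0.16,0.32],
    [0.68,0.17,0.32],
    [0.71,0.15,0.3],
    [0.74,0.15,0.28]
  ],
  "turn": [
    [-0.01,-0.13,0.05],
    [-0.02,-0.18,0.07],
    [-0.03,-0.22,0.08],
    [-0.03,-0.26,0.1],
    [-0.03,-0.3,0.11],
    [-0.04,-0.32,0.12],
    [-0.04,-0.35,0.14],
    [-0.04,-0.36,0.13],
    [-0.04,-0.37,0.14],
    [-0.04,-0.38,0.15]
  ],
  "hand": [1,1,1,1,1,1,1,1,1,1]
}}

```text
time_s: 15.45
position: [0.5444, 0.0876, 0.1999]
tool_rot: [[-0.382, 0.913, -0.143], [0.873, 0.407, 0.268], [0.303, -0.022, -0.953]]
ft_force: [1.3, 0.2, -0.4]
grip_width: 0.0855
gripper_force: 0.0
```

{"fn": "drive_tool", "kwargs": {
  "offset": [
    [0.75,0.13,0.24],
    [0.76,0.12,0.22],
    [0.73,0.11,0.18],
    [0.72,0.09,0.14],
    [0.67,0.07,0.11],
    [0.61,0.06,0.08],
    [0.55,0.04,0.06],
    [0.47,0.03,0.03],
    [0.38,0.03,0.02],
    [0.27,0.01,0.01]
  ],
  "turn": [
    [-0.05,-0.38,0.14],
    [-0.04,-0.38,0.14],
    [-0.04,-0.36,0.14],
    [-0.04,-0.35,0.13],
    [-0.03,-0.32,0.13],
    [-0.04,-0.3,0.11],
    [-0.03,-0.26,0.1],
    [-0.02,-0.22,0.08],
    [-0.02,-0.18,0.07],
    [-0.02,-0.13,0.05]
  ],
  "hand": [1,1,1,1,1,1,1,1,1,1]
}}

```text
time_s: 16.7
position: [0.4837, 0.3217, 0.1971]
tool_rot: [[-0.298, 0.954, -0.007], [0.954, 0.298, 0.002], [0.004, -0.006, -1.0]]
ft_force: [-0.9, -0.6, 0.1]
grip_width: 0.0855
gripper_force: 0.0
```

Run:
```python
from h import *
import pickle
s=observe();cm=cam('wrist');w=get_image('wrist');pickle.dump((s,cm),open('w5.pkl','wb'));cv2.imwrite('pics/w5.png',w)
print(s['time_s'],s['position'],Ro.from_matrix(toolR(107.2).T@np.array(s['tool_rot'])).as_rotvec(degrees=True).round(2))
d=toolR(107.2);c=np.array([.488,.318,.055])
for a in(45,-45,-100,-165):print(a,proj('wrist',c+d[:,0]*a/1000,cm).round(0))
cv2.imwrite('pics/w5c.png',cv2.resize(w[80:380,156:356],(400,600)))
```

```text
16.7 [0.48372245 0.32172151 0.19711527] [ 0.32  0.25 -0.16]
45 [262. 143.]
-45 [261. 224.]
-100 [261. 267.]
-165 [261. 313.]
```

View pics/w5c.png

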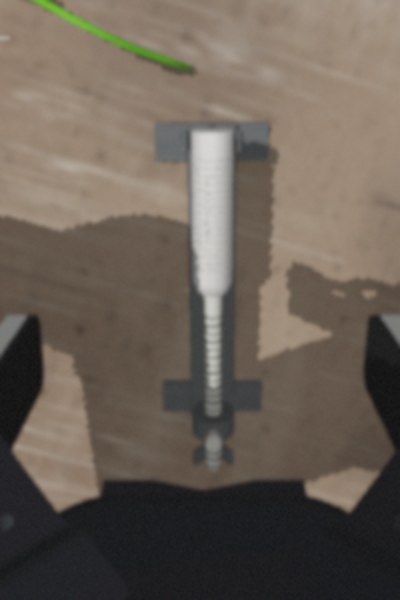

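The gauge lies in its rest with the handle at crop (213,128)–(213,292) and the tip at (213,468), within 1–2 px of prediction.

Run:
```python
from h import *
import pickle
s,cm=pickle.load(open('w5.pkl','rb'))
w=cv2.imread('pics/w5.png');h=cv2.cvtColor(w,cv2.COLOR_BGR2HSV);m=(h[...,1]<35)&(h[...,2]>140)
for v in range(150,222,8):
  r=np.where(m[v,235:290])[0]+235;print(v,r.min(),r.max(),end='; ')
f=lambda x,y:onz('wrist',(156+x/2,80+y/2),.055,cm)
e,fr,t=f(213,130),f(212.,292),f(213.5,469)
print(e,fr,t,np.linalg.norm(e-fr),np.linalg.norm(e-t));d=e-t;d/=np.linalg.norm(d);print('yaw',np.degrees(np.arctan2(d[1],d[0])),'centre',(t+d*.165),e-d*.045)
```

```text
150 252 270; 158 252 270; 166 252 270; 174 252 270; 182 252 270; 190 252 269; 198 252 269; 206 254 269; 214 255 269; [0.47621862 0.35914375 0.055     ] [0.50310882 0.27260552 0.055     ] [0.54013413 0.15890657 0.055     ] 0.09061980445027065 0.21019067562837396
yaw 107.70303307903274 centre [0.48996036 0.31609306 0.055     ] [0.48990238 0.31627471 0.055     ]
```

Run:
```python
from h import *
plan([.4897,.3161,.035],toolR(107.6),10)
```

```text
max 0.53 0.01 resid [ 0.      0.     -0.0002] 0.03
off [[-0.01,0.01,0.22],[-0.02,0.01,0.34],[-0.02,0.01,0.44],[-0.03,0.01,0.5],[-0.03,0.02,0.53],[-0.03,0.01,0.53],[-0.02,0.01,0.5],[-0.02,0.01,0.44],[-0.02,0.01,0.34],[-0.01,0.01,0.22]]
turn [[0.0,0.0,0.0],[-0.01,-0.01,0.0],[0.0,0.0,-0.01],[-0.01,-0.01,0.0],[-0.01,0.0,-0.01],[0.0,-0.01,0.0],[-0.01,0.0,-0.01],[0.0,-0.01,0.0],[-0.01,0.0,0.0],[0.0,0.0,-0.01]]
```

{"fn": "drive_tool", "kwargs": {
  "offset": [
    [-0.01,0.01,0.22],
    [-0.02,0.01,0.34],
    [-0.02,0.01,0.44],
    [-0.03,0.01,0.5],
    [-0.03,0.02,0.53],
    [-0.03,0.01,0.53],
    [-0.02,0.01,0.5],
    [-0.02,0.01,0.44],
    [-0.02,0.01,0.34],
    [-0.01,0.01,0.22]
  ],
  "turn": [
    [0,0,0],
    [-0.01,-0.01,0],
    [0,0,-0.01],
    [-0.01,-0.01,0],
    [-0.01,0,-0.01],
    [0,-0.01,0],
    [-0.01,0,-0.01],
    [0,-0.01,0],
    [-0.01,0,0],
    [0,0,-0.01]
  ],
  "hand": [1,1,1,1,1,1,1,1,1,1]
}}

```text
time_s: 18.0
position: [0.4918, 0.3141, 0.0345]
tool_rot: [[-0.3, 0.954, -0.0], [0.954, 0.3, 0.001], [0.001, 0.0, -1.0]]
ft_force: [-0.3, 0.2, 0.3]
grip_width: 0.0854
gripper_force: 0.0
```

{"fn": "drive_tool", "kwargs": {
  "offset": [
    [0,0,0],
    [0,0,0],
    [0,0,0],
    [0,0,0],
    [0,0,0],
    [0,0,0],
    [0,0,0],
    [0,0,0],
    [0,0,0],
    [0,0,0]
  ],
  "turn": [
    [0,0,0],
    [0,0,0],
    [0,0,0],
    [0,0,0],
    [0,0,0],
    [0,0,0],
    [0,0,0],
    [0,0,0],
    [0,0,0],
    [0,0,0]
  ],
  "hand": [0.7,0.5,0.3,0,0,0,0,0,0,0],
  "newtons": 80
}}

```text
time_s: 19.25
position: [0.4903, 0.3142, 0.036]
tool_rot: [[-0.301, 0.953, -0.002], [0.953, 0.301, -0.0], [0.001, -0.002, -1.0]]
ft_force: [-7.7, -3.3, 6.4]
grip_width: 0.0202
gripper_force: 77.9
```

Run:
```python
from h import *
s=observe();p=np.array(s['position']);R=np.array(s['tool_rot']);print(p,np.degrees(np.arctan2(R[1,0],R[0,0])),R[2],s['grip_width'])
print('axis pt in tool',R.T@(np.array([.4897,.3161,.055])-p))
```

```text
[0.49028195 0.3141561  0.03603581] 107.54544296805624 [ 5.88149670e-04 -2.32890089e-03 -9.99997115e-01] 0.020195601494160678
axis pt in tool [ 2.04005462e-03 -1.30304134e-05 -1.89630145e-02]
```

Run:
```python
from h import *
s=observe();p=np.array(s['position']);R=toolR(107.55)
st=(p+[0,0,.1],R)
T=toolR(NY,35);gc=np.array([.002,0,-.019])
st=plan(nest([295,0,17.3])-T@gc,T,15,start=st);print(st[0])
```

```text
max 0.33 0.51 resid [-0.0001 -0.0001  0.0001] 0.03
off [[-0.14,-0.08,-0.05],[-0.21,-0.11,-0.08],[-0.26,-0.16,-0.11],[-0.29,-0.18,-0.14],[-0.32,-0.21,-0.17],[-0.33,-0.23,-0.2],[-0.33,-0.25,-0.22],[-0.32,-0.26,-0.24],[-0.29,-0.27,-0.25],[-0.27,-0.26,-0.25]]
turn [[0.02,0.18,-0.07],[0.03,0.27,-0.1],[0.04,0.35,-0.12],[0.05,0.4,-0.15],[0.05,0.46,-0.17],[0.06,0.48,-0.18],[0.06,0.51,-0.18],[0.06,0.51,-0.19],[0.06,0.51,-0.19],[0.05,0.48,-0.18]]
off [[-0.23,-0.25,-0.25],[-0.19,-0.22,-0.23],[-0.15,-0.2,-0.2],[-0.11,-0.16,-0.16],[-0.07,-0.11,-0.11]]
turn [[0.06,0.45,-0.17],[0.04,0.41,-0.15],[0.04,0.34,-0.12],[0.03,0.27,-0.1],[0.02,0.19,-0.07]]
[0.45000432 0.11357118 0.20274494]
```

{"fn": "drive_tool", "kwargs": {
  "offset": [
    [0,0,-0.2],
    [0,0,-0.5],
    [0,0,-0.7],
    [0,0,-0.7],
    [0,0,-0.4],
    [-0.14,-0.08,-0.05],
    [-0.21,-0.11,-0.08],
    [-0.26,-0.16,-0.11],
    [-0.29,-0.18,-0.14],
    [-0.32,-0.21,-0.17]
  ],
  "turn": [
    [0,0,0],
    [0,0,0],
    [0,0,0],
    [0,0,0],
    [0,0,0],
    [0.02,0.18,-0.07],
    [0.03,0.27,-0.1],
    [0.04,0.35,-0.12],
    [0.05,0.4,-0.15],
    [0.05,0.46,-0.17]
  ],
  "hand": [0,0,0,0,0,0,0,0,0,0]
}}

```text
time_s: 20.5
position: [0.4797, 0.2565, 0.1538]
tool_rot: [[-0.355, 0.932, -0.077], [0.918, 0.363, 0.159], [0.177, -0.014, -0.984]]
ft_force: [-0.6, 0.2, -3.1]
grip_width: 0.0198
gripper_force: 78.3
```

{"fn": "drive_tool", "kwargs": {
  "offset": [
    [-0.33,-0.23,-0.2],
    [-0.33,-0.25,-0.22],
    [-0.32,-0.26,-0.24],
    [-0.29,-0.27,-0.25],
    [-0.27,-0.26,-0.25],
    [-0.23,-0.25,-0.25],
    [-0.19,-0.22,-0.23],
    [-0.15,-0.2,-0.2],
    [-0.11,-0.16,-0.16],
    [-0.07,-0.11,-0.11]
  ],
  "turn": [
    [0.06,0.48,-0.18],
    [0.06,0.51,-0.18],
    [0.06,0.51,-0.19],
    [0.06,0.51,-0.19],
    [0.05,0.48,-0.18],
    [0.06,0.45,-0.17],
    [0.04,0.41,-0.15],
    [0.04,0.34,-0.12],
    [0.03,0.27,-0.1],
    [0.02,0.19,-0.07]
  ],
  "hand": [0,0,0,0,0,0,0,0,0,0]
}}

```text
time_s: 21.75
position: [0.4512, 0.1132, 0.2018]
tool_rot: [[-0.419, 0.86, -0.293], [0.702, 0.511, 0.495], [0.575, 0.002, -0.818]]
ft_force: [-0.1, 0.0, -2.1]
grip_width: 0.0195
gripper_force: 78.4
```

Run:
```python
from h import *
s=observe();p=np.array(s['position']);R=np.array(s['tool_rot']);gc=np.array([.002,0,-.019])
print(s['time_s'],'handle in nest',innest(p+R@gc).round(1),'tip',innest(p+R@(gc-[.165,0,0])).round(1),Ro.from_matrix(toolR(NY,35).T@R).as_rotvec(degrees=True).round(2),s['gripper_force'],s['wrist_torque'])
tip=p+R@(gc-[.165,0,0]);v=[]
for n in('top','scene'):
  a=get_image(n);c=proj(n,nest([125,0,17]));x,y=c.round().astype(int);
  x=min(max(x,32),480);y=min(max(y,36),348)
  cr=a[y-36:y+36,x-32:x+32];v.append(cv2.resize(np.clip(cr*1.3,0,255).astype(np.uint8),(400,450),interpolation=cv2.INTER_CUBIC))
  f=lambda q:((proj(n,q)-[x-32,y-36])*6.25).round(0).tolist()
  print(n,'tip',f(tip),'handle front',f(p+R@(gc-[.045,0,0])),'mouth',f(nest([90,0,17.3])),'bar top L/R at mouth',f(nest([90,17,34])),f(nest([90,-17,34])))
cv2.imwrite('pics/v6.png',np.hstack(v))
```

```text
21.75 handle in nest [293.7  -0.7  17.2] tip [128.7  -0.7  16.8] [-0.12  0.13 -0.01] 78.38008761405945 [-0.3681287  -0.24104118 -0.00184997]
top tip [194.0, 226.0] handle front [7.0, 323.0] mouth [251.0, 198.0] bar top L/R at mouth [285.0, 213.0] [248.0, 155.0]
scene tip [199.0, 225.0] handle front [202.0, 286.0] mouth [200.0, 206.0] bar top L/R at mouth [230.0, 177.0] [169.0, 177.0]
```

View pics/v6.png

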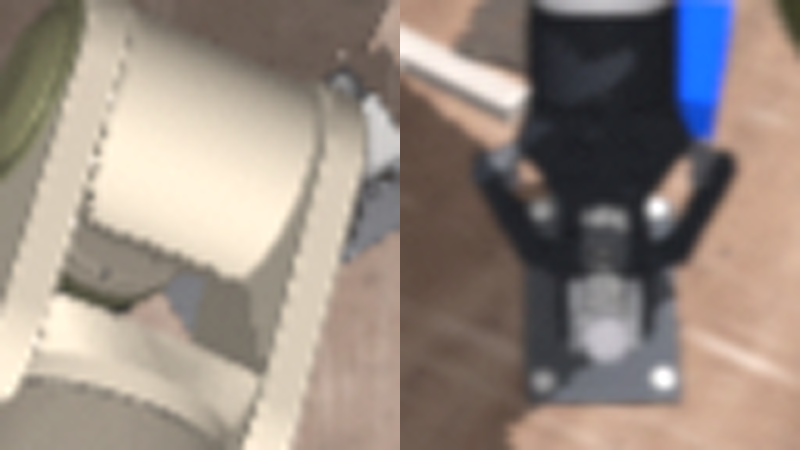

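{"fn": "drive_tool", "kwargs": {
  "offset": [
    [-0.1,-0.01,-0.01],
    [-0.15,0,0],
    [-0.2,0,0],
    [-0.2,0,0],
    [-0.15,0,0],
    [-0.1,0,0],
    [-0.07,0,0],
    [-0.05,0,0],
    [-0.03,0,0],
    [0,0,0]
  ],
  "turn": [
    [0.02,-0.02,0],
    [0,0,0],
    [0,0,0],
    [0,0,0],
    [0,0,0],
    [0,0,0],
    [0,0,0],
    [0,0,0],
    [0,0,0],
    [0,0,0]
  ],
  "hand": [0,0,0,0,0,0,0,0,0,0]
}}

```text
time_s: 23.1
position: [0.4688, 0.0838, 0.1783]
tool_rot: [[-0.42, 0.859, -0.293], [0.704, 0.512, 0.492], [0.573, 0.0, -0.82]]
ft_force: [0.5, -0.8, -2.0]
grip_width: 0.0196
gripper_force: 78.4
```

```bash
cat > g.py <<'E'
from h import *
s=observe();p=np.array(s['position']);R=np.array(s['tool_rot']);gc=np.array([.002,0,-.019])
print(s['time_s'],'handle',innest(p+R@gc).round(1),'tip',innest(p+R@(gc-[.165,0,0])).round(1),Ro.from_matrix(toolR(NY,35).T@R).as_rotvec(degrees=True).round(2),'F nest',(NR.T@np.array(s['ft_force'])).round(1),'T nest',(NR.T@np.array(s['wrist_torque'])).round(2))
E
python3 g.py
```

```text
23.1 handle [252.2  -0.7  17.5] tip [87.2 -0.8 17.7] [ 0.01 -0.07 -0.02] F nest [-1.9 -0.  -1.1] T nest [-0.03  0.39  0.02]
```

{"fn": "drive_tool", "kwargs": {
  "offset": [
    [-0.02,-0.01,0],
    [-0.04,0,0],
    [-0.05,0,0],
    [-0.06,0,0],
    [-0.06,0,0],
    [-0.05,0,0],
    [-0.04,0,0],
    [-0.02,0,0],
    [0,0,0],
    [0,0,0]
  ],
  "turn": [
    [0,0,0],
    [0,0,0],
    [0,0,0],
    [0,0,0],
    [0,0,0],
    [0,0,0],
    [0,0,0],
    [0,0,0],
    [0,0,0],
    [0,0,0]
  ],
  "hand": [0,0,0,0,0,0,0,0,0,0]
}}

```text
time_s: 24.35
position: [0.4741, 0.0741, 0.1705]
tool_rot: [[-0.42, 0.859, -0.293], [0.704, 0.512, 0.492], [0.573, 0.0, -0.82]]
ft_force: [0.3, -0.7, -3.0]
grip_width: 0.0196
gripper_force: 78.4
```

```bash
python3 g.py
```

```text
24.35 handle [238.6  -0.4  17.5] tip [73.6 -0.4 17.7] [ 0.01 -0.07 -0.02] F nest [-2.3  0.1 -2. ] T nest [-0.01  0.4  -0.02]
```

{"fn": "drive_tool", "kwargs": {
  "offset": [
    [-0.05,0,0],
    [-0.1,0,0],
    [-0.13,0,0],
    [-0.14,0,0],
    [-0.14,0,0],
    [-0.13,0,0],
    [-0.12,0,0],
    [-0.08,0,0],
    [-0.05,0,0],
    [0,0,0]
  ],
  "turn": [
    [0,0,0],
    [0,0,0],
    [0,0,0],
    [0,0,0],
    [0,0,0],
    [0,0,0],
    [0,0,0],
    [0,0,0],
    [0,0,0],
    [0,0,0]
  ],
  "hand": [0,0,0,0,0,0,0,0,0,0]
}}

```text
time_s: 25.6
position: [0.4901, 0.0473, 0.1488]
tool_rot: [[-0.42, 0.859, -0.293], [0.704, 0.512, 0.491], [0.572, -0.0, -0.82]]
ft_force: [-0.5, 0.2, -3.2]
grip_width: 0.0198
gripper_force: 78.4
```

```bash
python3 g.py
```

```text
25.6 handle [200.7  -0.3  17.6] tip [35.7 -0.4 17.9] [ 0.01 -0.1  -0.01] F nest [-1.5  0.3 -2.8] T nest [-0.    0.39 -0.02]
```

{"fn": "drive_tool", "kwargs": {
  "offset": [
    [-0.03,0,0],
    [-0.03,0,0],
    [-0.03,0,0],
    [-0.02,0,0],
    [-0.02,0,0],
    [-0.015,0,0],
    [-0.015,0,0],
    [-0.01,0,0],
    [-0.01,0,0],
    [0,0,0]
  ],
  "turn": [
    [0,0,0],
    [0,0,0],
    [0,0,0],
    [0,0,0],
    [0,0,0],
    [0,0,0],
    [0,0,0],
    [0,0,0],
    [0,0,0],
    [0,0,0]
  ],
  "hand": [0,0,0,0,0,0,0,0,0,0]
}}

```text
time_s: 26.85
position: [0.493, 0.0425, 0.1448]
tool_rot: [[-0.42, 0.859, -0.293], [0.704, 0.512, 0.492], [0.573, 0.0, -0.82]]
ft_force: [-0.6, 1.1, -1.6]
grip_width: 0.0197
gripper_force: 78.4
```

```bash
python3 g.py
```

```text
26.85 handle [193.8  -0.4  17.6] tip [28.8 -0.4 17.8] [ 0.01 -0.07 -0.02] F nest [ 0.1 -0.  -2.1] T nest [ 0.08 -0.01 -0.02]
```

{"fn": "drive_tool", "kwargs": {
  "offset": [
    [-0.01,0,0],
    [-0.01,0,0],
    [-0.01,0,0],
    [-0.01,0,0],
    [-0.01,0,0],
    [0,0,0],
    [0,0,0],
    [0,0,0],
    [0,0,0],
    [0,0,0]
  ],
  "turn": [
    [0,0,0],
    [0,0,0],
    [0,0,0],
    [0,0,0],
    [0,0,0],
    [0,0,0],
    [0,0,0],
    [0,0,0],
    [0,0,0],
    [0,0,0]
  ],
  "hand": [0,0,0,0,0,0,0,0,0,0]
}}

```text
time_s: 28.1
position: [0.4929, 0.0422, 0.1443]
tool_rot: [[-0.42, 0.858, -0.295], [0.702, 0.513, 0.494], [0.575, -0.0, -0.818]]
ft_force: [-5.9, 8.2, 5.5]
grip_width: 0.0196
gripper_force: 78.4
```

```bash
python3 g.py
```

```text
28.1 handle [193.2  -0.2  17.3] tip [28.2 -0.3 17. ] [ 0.06  0.12 -0.05] F nest [11.4  0.8 -1.3] T nest [ 0.11 -1.33 -0.12]
```

{"fn": "drive_tool", "kwargs": {
  "offset": [
    [0.03,0,0],
    [0.06,0,0],
    [0.12,0,0],
    [0.2,0,0],
    [0.28,0,0],
    [0.32,0,0],
    [0.36,0,0],
    [0.38,0,0],
    [0.38,0,0],
    [0.38,0,0]
  ],
  "turn": [
    [0,0,0],
    [0,0,0],
    [0,0,0],
    [0,0,0],
    [0,0,0],
    [0,0,0],
    [0,0,0],
    [0,0,0],
    [0,0,0],
    [0,0,0]
  ],
  "hand": [0,0,0,0,0,0,0,0,0,0]
}}

```text
time_s: 29.35
position: [0.4511, 0.1126, 0.2019]
tool_rot: [[-0.42, 0.859, -0.293], [0.704, 0.512, 0.492], [0.572, 0.0, -0.82]]
ft_force: [0.7, -0.2, -1.9]
grip_width: 0.0195
gripper_force: 79.8
```

{"fn": "drive_tool", "kwargs": {
  "offset": [
    [0.3,0,0],
    [0.2,0,0],
    [0.1,0,0],
    [0,0,0],
    [0,0,-0.1],
    [0,0,-0.2],
    [0,0,-0.3],
    [0,0,-0.3],
    [0,0,-0.2],
    [0,0,-0.1]
  ],
  "turn": [
    [0,0,0],
    [0,0,0],
    [0,0,0],
    [0,0,0],
    [0,0,0],
    [0,0,0],
    [0,0,0],
    [0,0,0],
    [0,0,0],
    [0,0,0]
  ],
  "hand": [0,0,0,0,0,0,0,0,0,0]
}}

```text
time_s: 30.6
position: [0.4558, 0.1048, 0.2547]
tool_rot: [[-0.42, 0.859, -0.293], [0.704, 0.512, 0.492], [0.572, 0.0, -0.82]]
ft_force: [-0.1, 1.1, -2.1]
grip_width: 0.0195
gripper_force: 79.8
```

```bash
python3 g.py
python3 - <<'E'
from h import *
s=observe();p=np.array(s['position']);R=np.array(s['tool_rot'])
plan(p+[0,0,.07],toolR(NY,0),20)
E
```

```text
30.6 handle [316.2  -0.4  66. ] tip [151.2  -0.4  66.2] [-0.01 -0.09 -0.01] F nest [-0.4 -0.4 -2.3] T nest [ 0.03  0.38 -0.04]
max 0.11 0.39 resid [ 0.0001 -0.0002 -0.0002] 0.02
off [[0.02,0.0,-0.03],[0.03,0.0,-0.05],[0.04,0.0,-0.05],[0.04,0.0,-0.07],[0.05,0.0,-0.08],[0.04,0.0,-0.09],[0.05,0.0,-0.09],[0.05,0.0,-0.1],[0.04,0.0,-0.11],[0.04,0.0,-0.11]]
turn [[0.0,-0.13,0.0],[0.0,-0.18,0.0],[0.0,-0.23,0.0],[0.0,-0.26,0.0],[0.0,-0.3,0.0],[0.0,-0.33,0.0],[0.0,-0.35,0.0],[0.0,-0.37,0.0],[0.0,-0.37,0.0],[0.0,-0.39,0.0]]
off [[0.03,0.0,-0.11],[0.03,0.0,-0.11],[0.03,0.0,-0.1],[0.02,0.0,-0.11],[0.01,0.0,-0.09],[0.01,0.0,-0.09],[0.01,0.0,-0.08],[0.0,0.0,-0.07],[0.0,0.0,-0.06],[0.0,0.0,-0.03]]
turn [[0.0,-0.38,0.0],[0.0,-0.38,0.0],[0.0,-0.37,0.0],[0.0,-0.35,0.0],[0.0,-0.33,0.0],[0.0,-0.3,0.0],[0.0,-0.26,0.0],[0.0,-0.23,0.0],[0.0,-0.18,0.0],[0.0,-0.13,0.0]]
```

{"fn": "drive_tool", "kwargs": {
  "offset": [
    [0.02,0,-0.03],
    [0.03,0,-0.05],
    [0.04,0,-0.05],
    [0.04,0,-0.07],
    [0.05,0,-0.08],
    [0.04,0,-0.09],
    [0.05,0,-0.09],
    [0.05,0,-0.1],
    [0.04,0,-0.11],
    [0.04,0,-0.11]
  ],
  "turn": [
    [0,-0.13,0],
    [0,-0.18,0],
    [0,-0.23,0],
    [0,-0.26,0],
    [0,-0.3,0],
    [0,-0.33,0],
    [0,-0.35,0],
    [0,-0.37,0],
    [0,-0.37,0],
    [0,-0.39,0]
  ],
  "hand": [0,0,0,0,0,0,0,0,0,0]
}}

```text
time_s: 31.85
position: [0.4556, 0.1051, 0.2898]
tool_rot: [[-0.489, 0.859, -0.152], [0.82, 0.512, 0.256], [0.298, 0.0, -0.955]]
ft_force: [-0.5, -0.2, -2.1]
grip_width: 0.0197
gripper_force: 79.7
```

{"fn": "drive_tool", "kwargs": {
  "offset": [
    [0.03,0,-0.11],
    [0.03,0,-0.11],
    [0.03,0,-0.1],
    [0.02,0,-0.11],
    [0.01,0,-0.09],
    [0.01,0,-0.09],
    [0.01,0,-0.08],
    [0,0,-0.07],
    [0,0,-0.06],
    [0,0,-0.03]
  ],
  "turn": [
    [0,-0.38,0],
    [0,-0.38,0],
    [0,-0.37,0],
    [0,-0.35,0],
    [0,-0.33,0],
    [0,-0.3,0],
    [0,-0.26,0],
    [0,-0.23,0],
    [0,-0.18,0],
    [0,-0.13,0]
  ],
  "hand": [0,0,0,0,0,0,0,0,0,0]
}}

```text
time_s: 33.1
position: [0.4557, 0.1049, 0.3242]
tool_rot: [[-0.512, 0.859, 0.0], [0.859, 0.512, -0.001], [-0.001, 0.0, -1.0]]
ft_force: [-0.0, 0.1, -2.4]
grip_width: 0.0197
gripper_force: 79.7
```

Run:
```python
from h import *
s=observe();p=np.array(s['position']);R=np.array(s['tool_rot']);print(s['time_s'],p,R[2].round(3),s['gripper_force'],np.abs(s['qvel']).max(),'handle z',(p+R@[.002,0,-.019])[2])
gc=np.array([.0035,0,-.019])
for n in('top','scene'):
  im=get_image(n);g=cv2.cvtColor(im,cv2.COLOR_BGR2GRAY)
  print(n,'pocket mouth/centre/closed top',[proj(n,nest([x,0,34])).round().tolist() for x in(90,45,0)])
  for name,a in(('tip-15',-180),('tip',-165),('collar face',-105),('collar back',-91),('front',-45)):print(name,proj(n,p+R@(gc+[a/1000,0,0])).round(1),end=' ')
  # profile along the axis, one sample per 3 mm
  P=[proj(n,p+R@(gc+[a/1000,0,0])) for a in range(-186,-30,4)]
  pr=cv2.remap(g,np.float32([[q[0] for q in P]]),np.float32([[q[1] for q in P]]),cv2.INTER_LINEAR)[0]
  print();print(list(zip(range(-186,-30,4),pr.tolist())))
  cv2.imwrite('pics/end_%s.png'%n,im)
```

```text
33.1 [0.45572171 0.10494667 0.32418167] [-0.001  0.    -1.   ] 79.72256183624268 5.1483802639277565 handle z 0.3431803215204673
top pocket mouth/centre/closed top [[257.0, 204.0], [267.0, 198.0], [276.0, 193.0]]
tip-15 [255.4 193. ] tip [250.4 196.1] collar face [230.4 208.5] collar back [225.8 211.4] front [210.3 221. ] 
[(-186, 64), (-182, 63), (-178, 64), (-174, 77), (-170, 76), (-166, 126), (-162, 167), (-158, 185), (-154, 181), (-150, 162), (-146, 164), (-142, 192), (-138, 181), (-134, 153), (-130, 164), (-126, 165), (-122, 175), (-118, 158), (-114, 145), (-110, 116), (-106, 95), (-102, 86), (-98, 101), (-94, 80), (-90, 103), (-86, 104), (-82, 99), (-78, 101), (-74, 92), (-70, 108), (-66, 113), (-62, 105), (-58, 99), (-54, 71), (-50, 56), (-46, 66), (-42, 72), (-38, 83), (-34, 85)]
scene pocket mouth/centre/closed top [[261.0, 195.0], [261.0, 192.0], [261.0, 189.0]]
tip-15 [260.7 147.6] tip [260.8 150.9] collar face [261.1 164.7] collar back [261.2 168. ] front [261.5 179.3] 
[(-186, 65), (-182, 62), (-178, 63), (-174, 68), (-170, 78), (-166, 93), (-162, 106), (-158, 114), (-154, 117), (-150, 117), (-146, 117), (-142, 118), (-138, 117), (-134, 109), (-130, 82), (-126, 48), (-122, 31), (-118, 25), (-114, 24), (-110, 24), (-106, 24), (-102, 23), (-98, 23), (-94, 24), (-90, 24), (-86, 24), (-82, 25), (-78, 23), (-74, 24), (-70, 23), (-66, 24), (-62, 23), (-58, 25), (-54, 24), (-50, 32), (-46, 70), (-42, 116), (-38, 129), (-34, 128)]
```

{"fn": "drive_tool", "kwargs": {
  "offset": [
    [0,0,0],
    [0,0,0],
    [0,0,0],
    [0,0,0],
    [0,0,0],
    [0,0,0],
    [0,0,0],
    [0,0,0],
    [0,0,0],
    [0,0,0]
  ],
  "turn": [
    [0,0,0],
    [0,0,0],
    [0,0,0],
    [0,0,0],
    [0,0,0],
    [0,0,0],
    [0,0,0],
    [0,0,0],
    [0,0,0],
    [0,0,0]
  ],
  "hand": [0,0,0,0,0,0,0,0,0,0]
}}

```text
time_s: 34.45
position: [0.4557, 0.1049, 0.3241]
tool_rot: [[-0.512, 0.859, 0.0], [0.859, 0.512, 0.0], [0.0, 0.0, -1.0]]
ft_force: [0.3, 0.3, -2.4]
grip_width: 0.0199
gripper_force: 79.7
```

Run:
```python
from h import *
s=observe();p=np.array(s['position']);R=np.array(s['tool_rot']);print(np.abs(s['qvel']).max(),s['position'])
gc=np.array([.0035,0,-.019]);im=get_image('top')
G=[[proj('top',p+R@(gc+[a/1000,b/1000,0])) for a in range(-174,-76,4)] for b in(-12,-9,-6,-3,0,3,6,9,12)]
G=np.float32(G);pr=cv2.remap(cv2.cvtColor(im,cv2.COLOR_BGR2GRAY),G[...,0],G[...,1],cv2.INTER_LINEAR)
print(list(range(-174,-76,4)));print(pr)
# seated pocket: rectangle of the bright bar in the top view
sm=cv2.cvtColor(im,cv2.COLOR_BGR2GRAY)
G=np.float32([[proj('top',nest([x,b,34])) for x in range(-12,105,6)] for b in(-14,-7,0,7,14)])
print(list(range(-12,105,6)));print(cv2.remap(sm,G[...,0],G[...,1],cv2.INTER_LINEAR))
```

```text
0.13574165217224188 [0.45574343 0.10490795 0.32410385]
[-174, -170, -166, -162, -158, -154, -150, -146, -142, -138, -134, -130, -126, -122, -118, -114, -110, -106, -102, -98, -94, -90, -86, -82, -78]
[[137 140 140 134 126 115  59  60  60  60  60  59  60  65  78  72  61  63
   65  62  63  73  75  77  82]
 [ 79  75  77  87  86  77  60  59  59  59  59  60  60  76 112  95  64  61
   56  55  57  71  72  76  80]
 [ 66  72  78  90  83  74  72  65  66  73  71  67  62  88 124 108  74  63
   58  59  59  71  71  76  76]
 [ 68  73 104 118 128 138 142 128 133 145 126 119 114 128 144 132 111  81
   63  66  64  82  86  87  80]
 [ 77  76 125 167 179 176 173 165 192 183 155 164 166 173 158 146 121  95
   87 101  80 103 103  99 101]
 [105  94  98 150 145 133 150 168 164 149 147 166 154 146 157 112 101  87
  101 120  80  97  96 106 112]
 [115 107  78  97 104  92  97 107 105 108 109 105  91 109 109  87  76  78
   94 111  78  78  83  93  92]
 [107  84  76  79  79  78  77  83  92  85  82  74  77  77  77  76  72  59
   62  71  61  73  77  92 109]
 [114  73  74  75  74  72  75  86  90  84  82  79  79  79  82  79  72  64
   58  56  61  75  82 114 125]]
[-12, -6, 0, 6, 12, 18, 24, 30, 36, 42, 48, 54, 60, 66, 72, 78, 84, 90, 96, 102]
[[ 79  77 120 150 151 148 150 149 146 149 149 147 149 150 148 149 150 153
  151 135]
 [ 79  83 126 156 156 156 156 155 154 155 154 154 155 154 154 154 155 165
  163 159]
 [ 78  79 114 156 156 156 156 156 155 155 154 155 154 155 155 155 154 164
  131  85]
 [107  82 126 155 155 154 155 155 155 154 154 154 153 154 152 152 154 164
  141  96]
 [120 118 129 144 148 147 146 147 150 147 146 149 146 145 147 146 146 159
  171 171]]
```

```bash
python3 -c "
from rig import env
print(env.close_job())"
```

```text
the job is handed in; nothing more can be done
None
```

I handed the job in at about 34.5 s, inside the 58 s limit, but `close_job()` returned no verdict. By my last measurements, the pocket is seated in the cradle with its mouth up and released. The gauge is held still and level about 34 cm above the bench, and its collar reads about 60 mm from the tip in the coarse top view (about 2.5 mm per pixel).

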